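# Lid the bisque ware

## Task

Put each of the four loose lids on the pot it was made for (large round, small round, square and oblong), seated fully home with its flange down in the mouth and square with the pot. Set the lids down rather than letting them drop, leave the pots standing where they are, and do not disturb the freshly painted beaker.

Things in the scene. Friction and masses are not known exactly. Their poses are not given: they have to be found in the camera images.
- casserole: the wide round pot, unglazed bisque ware, matt pinkish cream like the other pots and lids: 112 mm across, 70 mm high, a small lug on either side near the rim (146 mm over the lugs, which lie along its x axis), open round mouth about 92 mm wide. Loose, about 0.55 kg. Origin: centre of the underside, z up; rim at 70 mm
- jar: the small round jar, unglazed bisque ware, matt pinkish cream like the other pots and lids: belly 84 mm across, neck 70 mm across, 85 mm high, open round mouth 56 mm wide. Loose, about 0.38 kg. Origin: centre of the underside, z up; rim at 85 mm
- caddy: the square box-shaped pot, unglazed bisque ware, matt pinkish cream like the other pots and lids: 92 x 92 mm, 78 mm high, walls 7 mm, open square mouth 78 x 78 mm. Loose, about 0.5 kg. Origin: centre of the underside, x and y along its sides, z up; rim at 78 mm
- butter_box: the oblong box-shaped pot, unglazed bisque ware, matt pinkish cream like the other pots and lids: 124 mm (x) by 82 mm (y), 60 mm high, walls 7 mm, a small lug at each short end (158 mm over them), open mouth 110 x 68 mm. Loose, about 0.5 kg. Origin: centre of the underside, x along its length, z up; rim at 60 mm
- casserole_lid: the large round lid, same ware: plate 108 mm across, round knob 21 mm thick at the waist, 26 at the head. Stands right way up on its flange. Origin: centre of the flange's underside (84 mm across at the plate, tapering to 75 at its foot), z up. Heights over it: plate 12 (underside) to 19 (24 mid), grip 24 to 50; seated, the origin is 12 below the rim. 0.19 kg
- jar_lid: the small round lid, same ware: plate 70 mm across, round knob 21 mm thick at the waist, 26 at the head. Stands right way up on its flange. Origin: centre of the flange's underside (49 mm across at the plate, tapering to 40 at its foot), z up. Heights over it: plate 12 (underside) to 19 (24 mid), grip 24 to 50; seated, the origin is 12 below the rim. 0.09 kg
- caddy_lid: the square lid, same ware: plate 92 x 92 mm, flat-sided bar grip 46 long (x) and 16 thick (y). Stands right way up on its flange. Origin: centre of the flange's underside (74 mm square at the plate, tapering to 66), x and y along its sides. Fits in any quarter turn. Heights over it: plate 12 (underside) to 19 (24 mid), grip 24 to 50; seated, the origin is 12 below the rim. 0.18 kg
- butter_box_lid: the oblong lid, same ware: plate 124 (x) by 82 (y) mm, flat-sided bar grip 46 long (x) and 16 thick (y). Stands right way up on its flange. Origin: centre of the flange's underside (106 x 64 at the plate, tapering to 98 x 56), x along its length. Fits either way round. Heights over it: plate 12 (underside) to 19 (24 mid), grip 24 to 50; seated, the origin is 12 below the rim. 0.22 kg
- beaker: a bystander to be left alone: open beaker 72 mm across and 78 mm high with three freshly painted blue bands, standing among the ware. Origin: centre of the underside, z up
Not all that is in view belongs to the job. What is shaped like the casserole_lid but yellow is not meant. What is shaped like the caddy_lid but green is not meant.

How it is judged:
At the end, for the whole second after the job is handed in: Each lid sits on its own pot: centres within 6 mm, plate within 3 mm of the rim, lid and pot level within 0.06 rad, square and oblong lids within 0.12 rad of square with the pot (by symmetry); each pot within 30 mm of where it stood; all at rest (horizontal distance between casserole_lid and casserole below 0.006 m and z of casserole_lid in the frame of casserole between 0.055 and 0.061 m and angle between each of casserole_lid, casserole, jar_lid, jar, caddy_lid, caddy, butter_box_lid, butter_box's own z axis and vertical below 0.06 rad and distance of each of casserole, jar, caddy, butter_box from where it was at the start of the episode below 0.03 m and linear speed of each of casserole_lid, casserole, jar_lid, jar, caddy_lid, caddy, butter_box_lid, butter_box below 0.01 m/s and horizontal distance between jar_lid and jar below 0.006 m and z of jar_lid in the frame of jar between 0.07 and 0.076 m and horizontal distance between caddy_lid and caddy below 0.006 m and z of caddy_lid in the frame of caddy between 0.063 and 0.069 m and (angle between the x axis of caddy_lid and the x axis of caddy, either way round below 0.12 rad or angle between the x axis of caddy_lid and the y axis of caddy, either way round below 0.12 rad) and horizontal distance between butter_box_lid and butter_box below 0.006 m and z of butter_box_lid in the frame of butter_box between 0.045 and 0.051 m and angle between the x axis of butter_box_lid and the x axis of butter_box, either way round below 0.12 rad); the robot touches nothing.
It fails at once if a lid is let fall or thrown (moving faster than 0.6 m/s, a fall of about 18 mm, while no finger touches it) ((contact force between the fingers and casserole_lid below 0.05 N and linear speed of casserole_lid above 0.6 m/s) or (contact force between the fingers and jar_lid below 0.05 N and linear speed of jar_lid above 0.6 m/s) or (contact force between the fingers and caddy_lid below 0.05 N and linear speed of caddy_lid above 0.6 m/s) or (contact force between the fingers and butter_box_lid below 0.05 N and linear speed of butter_box_lid above 0.6 m/s)).
It fails at once if the freshly painted beaker is shifted by more than 10 mm or tipped (distance of beaker from where it was at the start of the episode above 0.01 m or angle between beaker's own z axis and vertical above 0.15 rad).
It also fails if it takes over 118 s, if anything falls off the work surface, if the arm or the gripper's body presses on something with over 40 N, if the wrist force passes 120 N, or if a joint passes its speed limit or range.

## Robot

A 7-joint arm with a two-finger parallel gripper is mounted at the origin on the work surface. World frame = base frame: x ahead of the robot, y to its left, z up, the work surface at z = 0. Lengths are in m, angles in rad, forces in N, time in s.
With the tool pointing down it reaches from about 0.4 to 0.875 m from the base axis. Payload 19.3 kg.
Tool frame: the origin (TCP) lies at the very end of the fingers, on their centre line; the grasp point (between the pads) lies 19 mm behind it; z points along the fingers, y is the line along which they close (so a half turn about z gives the same grasp; the last joint's range is limited). The gripper opens to 85 mm and grips with 20 to 120 N. Pads are 22 mm wide; open, the fingers measure 114 mm over their backs; the gripper's body (76 mm by 85 mm) begins 54 mm behind the grasp point. The pads swing forward as they close: fully open they stand 13 mm farther back than shut.
Start: joints at [1.162, 0.521, -0.036, 1.599, 0.021, 1.021, -0.113], TCP at [0.208, -0.589, 0.208] pointing down, gripper open.
Joint ranges: [-2.91, 2.91], [-0.3, 2.13], [-1.5, 1.42], [0.17, 2.43], [-1.26, 4.41], [0.16, 1.93], [-2.52, 2.52]. Speed limits (rad/s): [1.89, 1.89, 2.39, 2.39, 3.01, 3.01, 3.01].

## Interface

Orientations are given as [roll, pitch, yaw] about the fixed x, y, z axes, in that order (R = Rz(yaw) Ry(pitch) Rx(roll)).
In Python, from workcell import bot gives the robot as it stands.
- The arm moves only by the shell command python3 -m crank 'ROWS' [FORCE]. ROWS is a JSON object of lists of equal length, an entry for each row: "travel": the shift along the world's x, y, z in cm, a list of three; "turn": the turn, a rotation vector about the world's x, y, z in degrees, a list of three; "gripper": the closure, from 0 (fully open) to 1 (shut). A call has exactly 5 rows; each row is the pose to reach, as a shift and turn from the pose commanded when the call began; what a row does not reach only later rows make up. A row lasts 1/10 s, in which the tool goes at most 50 mm and 8.59 degrees, less where a joint would pass 70% of its speed; a pose out of reach is approached as far as the arm can. A call with a gripper value outside its range is refused whole. The fingers move at their own pace and stop on an object; FORCE is the grip in N (left out, the last holds). Time passes only in rows, so rows that repeat a pose let the fingers close, or fill a call up. It gives the time, the measured TCP pose, the force, the opening and the grip force at its end, in the units of the state.
- bot.observe(): the state, without advancing time (a new reading comes with each control period).
- bot.grab_frame(name): name is "side" or "top" or "wrist"; returns a dict with "pixels" (384x512x3 uint8, red, green, blue), "fx", "fy", "cx", "cy" (pixels), "dist" ([k1, k2, p1, p2, k3] as OpenCV has them; the pictures are not rectified), "extrinsics" (4x4, takes a point from world to camera coordinates). Camera axes: x right, y down, z forward; pixel columns grow to the right and rows downward; lengths in m; the calibration is good to about 2 mm. A picture is of the moment at which its call begins. There is no depth.
- bot.job_done(): hands the job in; it is judged then, once.
The state is a dict: "clock": time; "qpos": joint angles; "qd": joint speeds; "joint_efforts": joint torques, N m; "position": TCP position; "tool_rot": TCP orientation; "force": force on the tool from outside, world axes, zero at the start; "moment": the same for the moment, N m; "grip_width": finger opening in m; "finger_force": force on a finger pad.
Only numpy, scipy, OpenCV 4.12 (cv2) and the standard library are available. Lean on these libraries where they do the work, as an engineer would, in place of code of your own. Each camera call takes 0.05 s, during which the arm holds its last target. There are 200 camera calls.

## Working session

There is one attempt and no reset: what is moved stays moved. The work goes in short steps, Python scripts to look and compute and a shell command to move; the robot and the scene stay as the last step left them, time stands still between calls to the robot, and variables do not carry over. Pictures are saved under pics/ and viewed, at most 14 in all, crops included, and the job is handed in when it is done.

```bash
ls; mkdir -p pics; cat > h.py <<'E'
import numpy as np, cv2, json
from workcell import bot
def snap(name,fn):
    f=bot.grab_frame(name); cv2.imwrite(f'pics/{fn}.png',f['pixels'][:,:,::-1])
    json.dump({k:np.asarray(f[k]).tolist() for k in('fx','fy','cx','cy','dist','extrinsics')},open(f'pics/{fn}.json','w'))
def cal(fn):
    c=json.load(open(f'pics/{fn}.json')); K=np.array([[c['fx'],0,c['cx']],[0,c['fy'],c['cy']],[0,0,1]])
    return K,np.array(c['dist']),np.array(c['extrinsics'])
def ray(fn,px,z):
    K,d,E=cal(fn); n=cv2.undistortPoints(np.array([[px]],float),K,d)[0,0]
    R,t=E[:3,:3],E[:3,3]; o=-R.T@t; v=R.T@np.array([*n,1]); return o+v*(z-o[2])/v[2]
def proj(fn,P):
    K,d,E=cal(fn); return cv2.projectPoints(np.array(P,float).reshape(-1,3),cv2.Rodrigues(E[:3,:3])[0],E[:3,3],K,d)[0][:,0]
E
python3 - <<'E'
from h import *
for n in('top','side','wrist'):
    snap(n,n+'0'); K,d,E=cal(n+'0'); print(n,-E[:3,:3].T@E[:3,3],E[2,:3],K[0,0],d)
a=cv2.imread('pics/top0.png');cv2.imwrite('pics/top0b.png',cv2.resize(a,(800,600),interpolation=3))
a=cv2.imread('pics/side0.png');cv2.imwrite('pics/side0b.png',cv2.resize(a,(800,600),interpolation=3))
s=bot.observe();print(s)
E
```

```text
pics
top [ 0.38266576 -0.09682773  1.69365523] [ 0.07488458  0.01478884 -0.99708254] 436.6219966190756 [-0.00621591  0.          0.          0.          0.        ]
side [0.4793748  1.08341511 1.15954572] [ 0.01560683 -0.7246805  -0.68890827] 476.9921449654405 [0.00492475 0.         0.         0.         0.        ]
wrist [ 0.28231161 -0.56220074  0.37292154] [-0.29428589 -0.10141397 -0.95032154] 271.3148516138332 [-0.04487245  0.          0.          0.          0.        ]
{'clock': 0.15, 'qpos': array([ 1.16180858,  0.52188305, -0.03631808,  1.59986823,  0.02119145,
        1.02108999, -0.11282902]), 'qd': array([ 0.0014245 , -0.00172802, -0.00133077, -0.00073676,  0.00039681,
        0.00064408, -0.00079508]), 'joint_efforts': array([ 1.83324468e-03, -9.27383709e+01,  1.98102862e+00, -3.70060158e+01,
        1.80213887e-02,  6.34833472e-03, -2.57872938e-05]), 'position': array([ 0.20759355, -0.58923057,  0.2073575 ]), 'tool_rot': array([-3.14073035e+00,  5.49313449e-05,  3.38733700e-01]), 'force': array([-0.73137518, -0.33530934,  0.43624391]), 'moment': array([-0.01767793, -0.02357292, -0.00044612]), 'finger_force': 0.0, 'grip_width': 0.08552909594985358}
```

View pics/top0b.png

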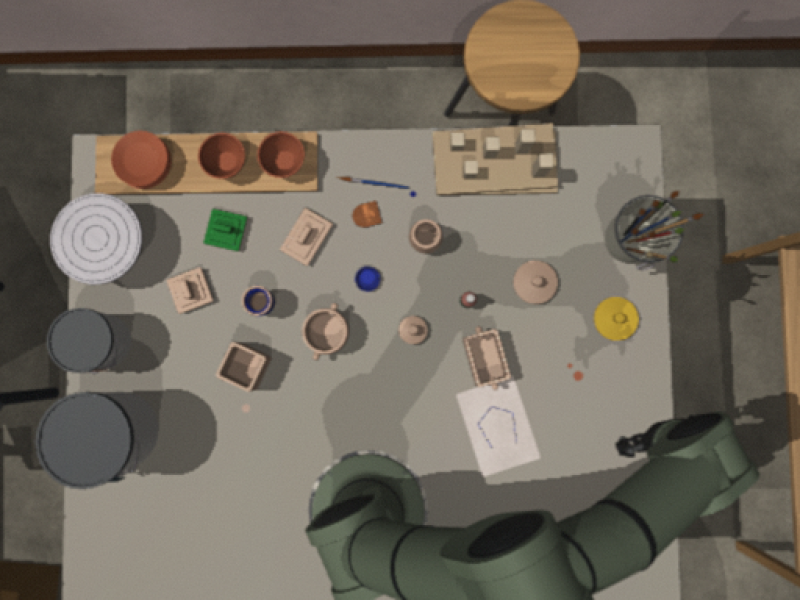

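View pics/side0b.png

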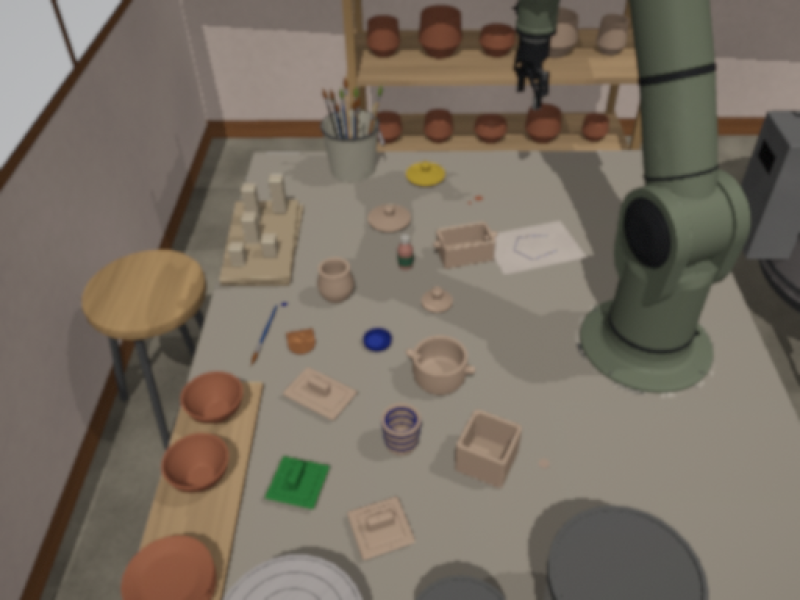

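Top view (800×600 pixels):

| Item | Choose | Could be mistaken for it |
|---|---|---|
| Casserole lid | pink, (536,281) | yellow, (616,319) |
| Caddy lid | pink, (190,290) | green, (225,230) |
| Butter box lid | (307,236) | – |
| Jar lid | (413,329) | small bottle, (468,299) |

Pots: casserole (325,332), jar (426,236), caddy (242,366), butter box (488,357). The beaker is at (258,300), right next to the casserole. I'll check these in closer crops.

```bash
python3 - <<'E'
from h import *
a=cv2.imread('pics/top0.png')
def crop(x,y,w,h,s,fn):
    c=cv2.resize(a[y:y+h,x:x+w],None,fx=s,fy=s,interpolation=cv2.INTER_CUBIC)
    for i in range(0,w,10): cv2.putText(c,str(x+i),(i*s,8),0,.3,(0,0,255)); cv2.line(c,(i*s,10),(i*s,16),(0,0,255))
    for i in range(0,h,10): cv2.putText(c,str(y+i),(0,i*s+4),0,.3,(0,0,255)); cv2.line(c,(20,i*s),(26,i*s),(0,0,255))
    cv2.imwrite(f'pics/{fn}.png',c)
crop(100,125,132,130,4,'cl'.upper()) if 0 else crop(100,125,135,128,4,'cropL')
crop(236,135,130,120,5,'cropR')
E
```

```text
(no output)
```

View pics/cropL.png

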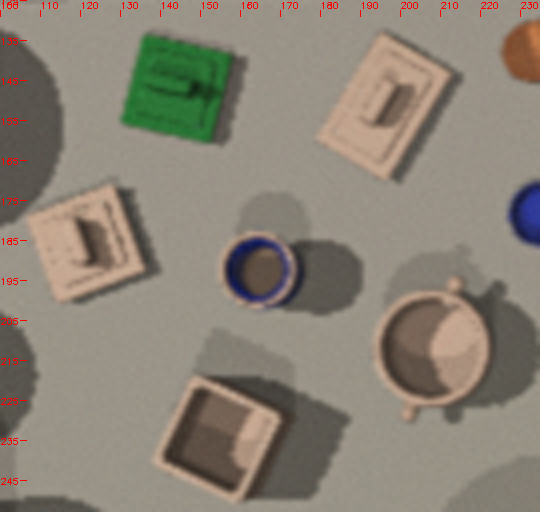

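View pics/cropR.png

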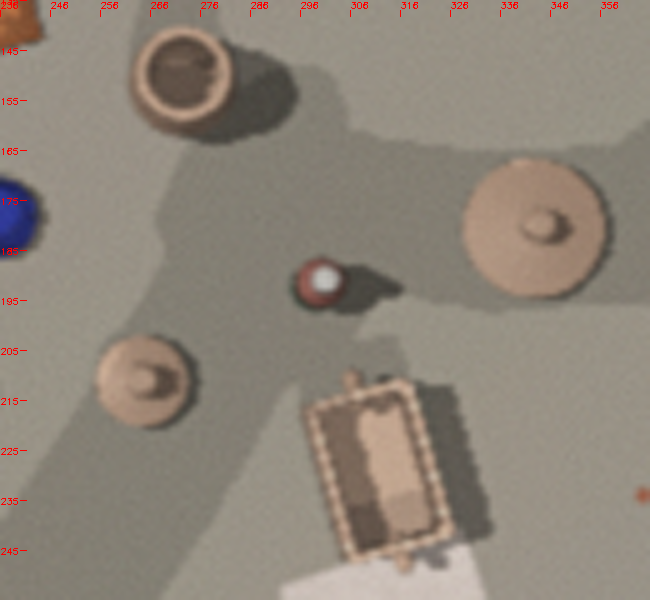

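```bash
cat > m.py <<'E'
from h import *
from scipy.optimize import least_squares
L=lambda X,Y:(100+X/4-.375,125+Y/4-.375); R=lambda X,Y:(236+X/5-.4,135+Y/5-.4)
rect={'caddy_lid':(L,[(26,217),(113,183),(146,267),(63,301)],.092,.092,.018),
'butter_lid':(L,[(318,137),(387,33),(457,73),(393,180)],.124,.082,.018),
'caddy':(L,[(154,462),(196,376),(284,412),(240,500)],.092,.092,.078),
'butter_box':(R,[(302,407),(407,381),(455,534),(350,562)],.082,.124,.06)}
for k,(f,c,a,b,z) in rect.items():
    P=np.array([ray('top0',f(*p),z)[:2] for p in c]); e=np.linalg.norm(P-np.roll(P,-1,0),axis=1)
    m=P.mean(0); d=(P[1]-P[0]+P[2]-P[3])  # along side 'a'
    d2=(P[3]-P[0]+P[2]-P[1]); 
    print(k,m.round(4),'r',np.hypot(*m).round(3),'edges',(e*1e3).round(0),'(want',a,b,') dir edge01',np.degrees(np.arctan2(d[1],d[0])).round(1),'edge03',np.degrees(np.arctan2(d2[1],d2[0])).round(1))
for k,f,c,r,z in[('casserole',L,(433,347),57.5,.07),('beaker',L,(260,269),38,.078),('jar',R,(184,75),50,.085),('cas_lid',R,(535,228),72,.015),('jar_lid',R,(144,382),47,.015)]:
    p=ray('top0',f(*c),z); q=ray('top0',f(c[0]+r,c[1]),z); print(k,p[:2].round(4),'r',np.hypot(*p[:2]).round(3),'diam',(2e3*np.linalg.norm(p-q)).round())
for k,p,z in[('bottle',R(320,280),.05),('green',L(178,87),.018),('blue',L(540,213),.02),('orange',L(530,52),.03)]: print(k,ray('top0',p,z)[:2].round(3))
l=[ray('top0',L(*p),.06)[:2] for p in((455,283),(409,414))];d=l[0]-l[1];print('lugs',np.degrees(np.arctan2(d[1],d[0])),np.hypot(*d))
K,d,E=cal('wrist0');s=bot.observe()
from scipy.spatial.transform import Rotation as Ro
Rt=Ro.from_euler('xyz',s['tool_rot']).as_matrix();print('cam in tool',Rt.T@(-E[:3,:3].T@E[:3,3]-s['position']),'axis',Rt.T@E[2,:3])
E
python3 m.py
```

```text
caddy_lid [0.544  0.4349] r 0.696 edges [90. 89. 86. 90.] (want 0.092 0.092 ) dir edge01 -68.8 edge03 -157.0
butter_lid [0.6729 0.1415] r 0.688 edges [122.  79. 121.  85.] (want 0.124 0.082 ) dir edge01 -32.4 edge03 -120.7
caddy [0.355  0.2916] r 0.459 edges [88. 89. 90. 88.] (want 0.092 0.092 ) dir edge01 -26.4 edge03 -113.4
butter_box [ 0.3672 -0.2906] r 0.468 edges [ 81. 119.  81. 120.] (want 0.082 0.124 ) dir edge01 -76.3 edge03 -163.9
casserole [0.4363 0.0934] r 0.446 diam 107.0
beaker [0.5107 0.2535] r 0.57 diam 71.0
jar [ 0.6625 -0.1498] r 0.679 diam 74.0
cas_lid [ 0.5517 -0.4205] r 0.694 diam 111.0
jar_lid [ 0.4369 -0.1177] r 0.452 diam 72.0
bottle [ 0.511 -0.251]
green [0.694 0.347]
blue [ 0.566 -0.005]
orange [0.721 0.003]
lugs -19.695770265490598 0.12969273723545854
cam in tool [ 0.07944502 -0.00080837 -0.16556777] axis [-0.3112104  -0.00131843  0.95034012]
```

```bash
python3 -m crank '{"travel":[[4,2,0],[9,4,0],[13,6,0],[17,8,0],[21,10,0]],"turn":[[0,0,0],[0,0,0],[0,0,0],[0,0,0],[0,0,0]],"gripper":[0,0,0,0,0]}' 60; python3 -m crank '{"travel":[[4,2,0],[8,4,0],[13.4,6.9,0],[13.4,6.9,0],[13.4,6.9,0]],"turn":[[0,0,0],[0,0,0],[0,0,0],[0,0,0],[0,0,0]],"gripper":[0,0,0,0,0]}'; python3 - <<'E'
from h import *
snap('wrist','w_caslid'); s=bot.observe(); print(s['qpos'],s['position'],s['tool_rot'])
E
```

```text
clock: 0.65
position: [0.4192, -0.4883, 0.2076]
tool_rot: [-3.141, 0.0, 0.339]
force: [-0.8, -0.9, 0.4]
grip_width: 0.0855
finger_force: 0.0
clock: 1.15
position: [0.5536, -0.4183, 0.207]
tool_rot: [-3.14, -0.0, 0.342]
force: [0.1, -1.0, 0.4]
grip_width: 0.0858
finger_force: 0.0
[ 0.61007575  0.63650229 -0.07501607  1.39424613  0.04988555  1.11366761
 -0.70308166] [ 0.55178297 -0.41999115  0.2071901 ] [-3.14095341e+00  7.73382657e-04  3.40082369e-01]
```

View pics/w_caslid.png

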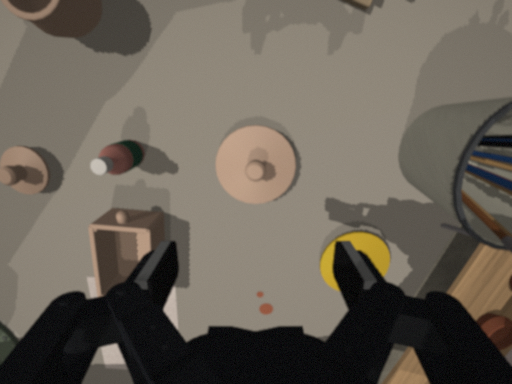

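Wrist view: the pink casserole lid is at (256,164), knob at (256,171), and it is clearly not the yellow one at (355,260). The jar lid is at (22,170) and the butter box at (127,240). Next I'll measure the plate outline from this view.

```bash
cat >> h.py <<'E'
def mask(fn,seed,lo=None):
    a=cv2.imread(f'pics/{fn}.png').astype(int); hsv=cv2.cvtColor(a.astype('uint8'),cv2.COLOR_BGR2LAB).astype(int)
    m=((hsv[:,:,1]>134)&(a[:,:,2]>60)).astype('uint8'); m=cv2.morphologyEx(m,cv2.MORPH_OPEN,np.ones((3,3)))
    n,l=cv2.connectedComponents(m); k=l[int(seed[1]),int(seed[0])]; m=(l==k).astype('uint8') if k else m*0
    return max(cv2.findContours(m,cv2.RETR_EXTERNAL,cv2.CHAIN_APPROX_NONE)[0],key=len)[:,0].astype(float)
def circ(fn,seed,z):
    P=np.array([ray(fn,p,z)[:2] for p in mask(fn,seed)])
    from scipy.optimize import least_squares
    f=least_squares(lambda q:np.hypot(*(P-q[:2]).T)-q[2],[*P.mean(0),.05],loss='soft_l1',f_scale=.001)
    return f.x.round(4),np.sqrt(np.median(f.fun**2))
def intool(p):
    s=bot.observe();y=s['tool_rot'][2];d=np.array(p[:2])-s['position'][:2];return (np.array([[np.cos(y),np.sin(y)],[np.sin(y),-np.cos(y)]])@d*1e3).round(1)
E
python3 - <<'E'
from h import *
for z in(.012,.016,.019):
    q=circ('w_caslid',(230,160),z);print(z,q,intool(q[0]))
print('knob head',ray('w_caslid',(257,170),.050))
E
```

```text
0.012 (array([ 0.5494, -0.4176,  0.0522]), np.float64(0.0004503802522365906)) [-1.4 -3. ]
0.016 (array([ 0.5503, -0.4173,  0.0517]), np.float64(0.00044503107658230395)) [-0.5 -3. ]
0.019 (array([ 0.5509, -0.4171,  0.0512]), np.float64(0.00044101998051575394)) [ 0.1 -3. ]
knob head [ 0.55331853 -0.41923097  0.05      ]
```

```bash
python3 -m crank '{"travel":[[1.5,4.7,0],[3,9.4,0],[4.5,14,0],[6,19,0],[7.5,23.7,0]],"turn":[[0,0,0],[0,0,0],[0,0,0],[0,0,0],[0,0,0]],"gripper":[0,0,0,0,0]}' ; python3 -m crank '{"travel":[[0.7,2.3,0],[0.7,2.3,0],[0.7,2.3,0],[0.7,2.3,0],[0.7,2.3,0]],"turn":[[0,0,0],[0,0,0],[0,0,0],[0,0,0],[0,0,0]],"gripper":[0,0,0,0,0]}' |head -2; python3 - <<'E'
from h import *
snap('wrist','w_jar')
E
python3 -m crank '{"travel":[[-2.8,3.9,0],[-5.6,7.8,0],[-8.4,11.7,0],[-11.2,15.6,0],[-14,19.5,0]],"turn":[[0,0,0],[0,0,0],[0,0,0],[0,0,0],[0,0,0]],"gripper":[0,0,0,0,0]}'|head -2; python3 -m crank '{"travel":[[-2.8,3.9,0],[-5.6,7.8,0],[-8.4,11.7,0],[-11.2,15.6,0],[-14,19.5,0]],"turn":[[0,0,0],[0,0,0],[0,0,0],[0,0,0],[0,0,0]],"gripper":[0,0,0,0,0]}'|head -2; python3 -m crank '{"travel":[[-2.7,5,0],[-2.7,5,0],[-2.7,5,0],[-2.7,5,0],[-2.7,5,0]],"turn":[[0,0,0],[0,0,0],[0,0,0],[0,0,0],[0,0,0]],"gripper":[0,0,0,0,0]}' |head -3; python3 - <<'E'
from h import *
snap('wrist','w_caddy'); s=bot.observe(); print(s['qpos'],s['position'],s['tool_rot'])
E
```

```text
clock: 1.7
position: [0.6254, -0.1851, 0.2081]
tool_rot: [3.141, 0.0, 0.336]
force: [1.3, -0.4, -0.1]
grip_width: 0.0857
finger_force: 0.0
clock: 2.2
position: [0.6326, -0.1639, 0.2078]
clock: 2.75
position: [0.492, 0.0336, 0.2079]
clock: 3.25
position: [0.3523, 0.2288, 0.2081]
clock: 3.75
position: [0.3271, 0.2768, 0.2077]
tool_rot: [3.141, 0.0, 0.336]
[-0.53575469  0.22454975 -0.3548751   2.07385458  0.10266699  0.8595821
 -2.18392886] [0.32700314 0.2769055  0.20776458] [3.14125011e+00 4.24690550e-05 3.36460914e-01]
```

```bash
python3 -m crank '{"travel":[[2,-4.5,0],[4,-9,0],[6,-13.5,0],[8.1,-18,0],[8.1,-19.4,0]],"turn":[[0,0,0],[0,0,0],[0,0,0],[0,0,0],[0,0,0]],"gripper":[0,0,0,0,0]}'|head -2; python3 -m crank '{"travel":[[0,0,0],[0,0,0],[0,0,0],[0,0,0],[0,0,0]],"turn":[[0,0,0],[0,0,0],[0,0,0],[0,0,0],[0,0,0]],"gripper":[0,0,0,0,0]}' |head -2; python3 - <<'E'
from h import *
snap('wrist','w_cas')
E
python3 -m crank '{"travel":[[1,-4.5,0],[1.5,-9,0],[1.5,-13.5,0],[1,-18,0],[-1,-22.5,0]],"turn":[[0,0,0],[0,0,0],[0,0,0],[0,0,0],[0,0,0]],"gripper":[0,0,0,0,0]}'|head -2; python3 -m crank '{"travel":[[-2,-4.5,0],[-4,-9,0],[-5.9,-13,0],[-5.9,-15.8,0],[-5.9,-15.8,0]],"turn":[[0,0,0],[0,0,0],[0,0,0],[0,0,0],[0,0,0]],"gripper":[0,0,0,0,0]}' |head -3; python3 - <<'E'
from h import *
snap('wrist','w_bb'); s=bot.observe(); print(s['qpos'],s['position'],s['tool_rot'])
W=[cv2.resize(cv2.imread(f'pics/{n}.png'),(400,300),interpolation=cv2.INTER_AREA) for n in('w_jar','w_caddy','w_cas','w_bb')]
cv2.imwrite('pics/mont.png',np.vstack([np.hstack(W[:2]),np.hstack(W[2:])]))
E
```

```text
clock: 4.3
position: [0.4089, 0.0789, 0.2078]
clock: 4.8
position: [0.4071, 0.0847, 0.2078]
clock: 5.35
position: [0.3979, -0.1424, 0.2078]
clock: 5.85
position: [0.3375, -0.302, 0.2078]
tool_rot: [3.14, 0.0, 0.335]
[ 0.53013302  0.2471562   0.07691247  2.03887037 -0.0246078   0.85650734
 -0.61344181] [ 0.33795254 -0.30002294  0.20764024] [3.14154339e+00 2.20418247e-04 3.36513814e-01]
```

View pics/mont.png

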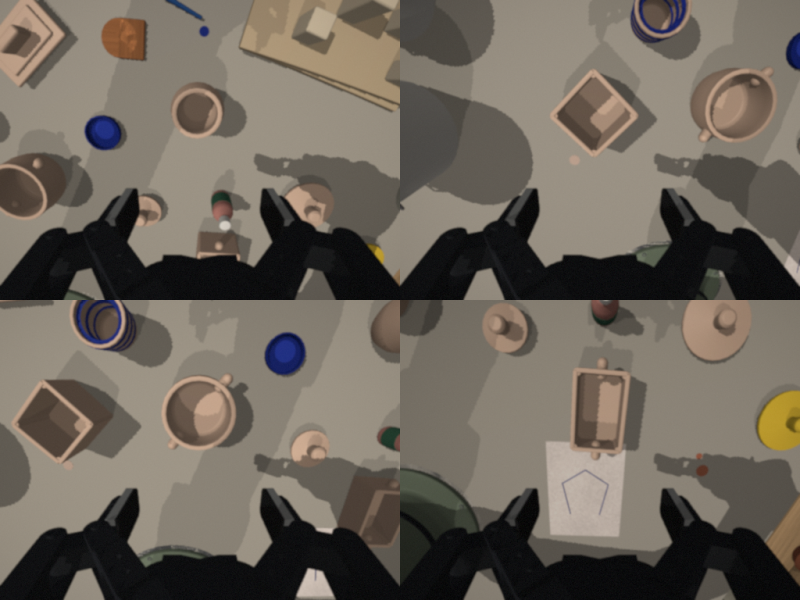

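```bash
python3 - <<'E'
from h import *
W=[]
for n in('w_jar','w_caddy','w_cas','w_bb'):
    x,y=188,90
    c=cv2.resize(cv2.imread(f'pics/{n}.png')[y:y+100,x:x+133],None,fx=3,fy=3,interpolation=cv2.INTER_CUBIC)
    for i in range(2,132,10): cv2.line(c,(i*3,0),(i*3,5),(0,0,255)); cv2.putText(c,str(x+i),(i*3,12),0,.28,(0,0,255))
    for i in range(10,100,10): cv2.line(c,(0,i*3),(5,i*3),(0,0,255)); cv2.putText(c,str(y+i),(6,i*3+3),0,.28,(0,0,255))
    W.append(c)
cv2.imwrite('pics/mont2.png',np.vstack([np.hstack(W[:2]),np.hstack(W[2:])]))
E
```

```text
(no output)
```

View pics/mont2.png

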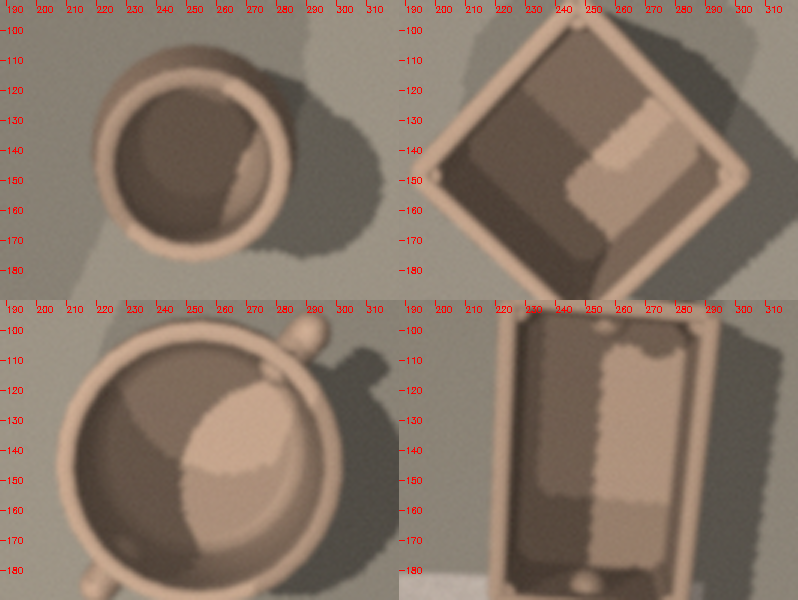

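```bash
cat >> h.py <<'E'
def rect(fn,seed,z,a,b,x0,th):
    from scipy.optimize import least_squares
    P=np.array([ray(fn,p,z)[:2] for p in mask(fn,seed)])
    def res(q):
        c,s=np.cos(q[2]),np.sin(q[2]); d=P-q[:2]; u=np.abs(d@[c,s])-a/2-q[3]; v=np.abs(d@[-s,c])-b/2-q[3]
        return np.where((u>0)&(v>0),np.hypot(u,v),np.maximum(u,v))
    f=least_squares(res,[*x0,np.radians(th),0],loss='soft_l1',f_scale=.001,x_scale=[.01,.01,.1,.01])
    return f.x[:2].round(4),np.degrees(f.x[2]).round(1),'grow',f.x[3].round(4),'med',np.median(abs(f.fun)).round(4)
E
python3 - <<'E'
from h import *
pt=lambda X,Y:(188+X/3-.33,90+Y/3-.33)
J=np.array([ray('w_jar',pt(*p),.085)[:2] for p in((98,165),(291,165),(194,67),(194,262))]);print('jar',J.mean(0),np.linalg.norm(J[0]-J[1]),np.linalg.norm(J[2]-J[3]))
Q=np.array([ray('w_cas',pt(*p),.07)[:2] for p in((57,164),(342,164),(199,20),(74,165),(324,165),(199,40),(199,290))]);print('cas man x',(Q[0]+Q[1])/2,np.linalg.norm(Q[0]-Q[1]),'mouth',(Q[5]+Q[6])/2,np.linalg.norm(Q[5]-Q[6]))
print('cas',circ('w_cas',pt(200,10+20),.07))
print('caddy',rect('w_caddy',pt(25,172),.078,.092,.092,(.355,.2916),-25))
print('bb',rect('w_bb',pt(107,100),.06,.124,.082,(.367,-.2906),15))
E
```

```text
jar [ 0.66430353 -0.14848059] 0.06836915887264892 0.06915889902810834
cas man x [0.4380871  0.09816045] 0.1062381058107258 mouth [0.43565608 0.09748388] 0.09340861907539696
cas (array([0.4348, 0.0996, 0.0486]), np.float64(0.0033586476018225633))
caddy (array([0.3534, 0.2959]), np.float64(-25.7), 'grow', np.float64(-0.0018), 'med', np.float64(0.0003))Traceback (most recent call last):
  File "<stdin>", line 7, in <module>
  File "h.py", line 28, in rect
    P=np.array([ray(fn,p,z)[:2] for p in mask(fn,seed)])
                                         ~~~~^^^^^^^^^
  File "h.py", line 18, in mask
    return max(cv2.findContours(m,cv2.RETR_EXTERNAL,cv2.CHAIN_APPROX_NONE)[0],key=len)[:,0].astype(float)
           ~~~^^^^^^^^^^^^^^^^^^^^^^^^^^^^^^^^^^^^^^^^^^^^^^^^^^^^^^^^^^^^^^^^^^^^^^^^
ValueError: max() iterable argument is empty
```

```bash
python3 - <<'E'
from h import *
pt=lambda X,Y:(188+X/3-.33,90+Y/3-.33)
for p in((100,100),(104,60),(300,100),(296,200),(312,60)):
  try: print('bb',rect('w_bb',pt(*p),.06,.124,.082,(.367,-.2906),15)); break
  except ValueError: pass
for n,p,z in(('w_jar',0,0),):0
# jar lid seen in w_bb ; plate centre guess
print('jarlid',circ('w_bb',(630/1.28-400/1.28+ (0),0+30),.016) if 0 else '')
a=cv2.imread('pics/w_bb.png'); print(a[35,140])
for s in((128,33),(132,45),(125,30)):
  try: print('jarlid',circ('w_bb',s,.016)); break
  except ValueError: pass
E
```

```text
bb (array([ 0.373 , -0.2825]), np.float64(28.1), 'grow', np.float64(-0.0171), 'med', np.float64(0.0011))
jarlid 
[54 64 78]
jarlid (array([ 0.438 , -0.0992,  0.0062]), np.float64(0.0014104392331748357))
```

```bash
python3 -m crank '{"travel":[[2,4.5,0],[4,9,0],[6,13.5,0],[7.2,17.5,0],[7.2,17.5,0]],"turn":[[0,0,0],[0,0,0],[0,0,0],[0,0,0],[0,0,0]],"gripper":[0,0,0,0,0]}'|head -2; python3 -m crank '{"travel":[[0,0,0],[0,0,0],[0,0,0],[0,0,0],[0,0,0]],"turn":[[0,0,0],[0,0,0],[0,0,0],[0,0,0],[0,0,0]],"gripper":[0,0,0,0,0]}' |head -2; python3 - <<'E'
from h import *
snap('wrist','w_jl'); print(bot.observe()['position'])
W=[]
for n,x,y in(('w_bb',188,75),('w_jl',190,75)):
    c=cv2.resize(cv2.imread(f'pics/{n}.png')[y:y+140,x:x+130],None,fx=3,fy=4,interpolation=cv2.INTER_CUBIC) if 0 else cv2.resize(cv2.imread(f'pics/{n}.png')[y:y+140,x:x+98],None,fx=4,fy=4,interpolation=cv2.INTER_CUBIC)
    if n=='w_bb': c=cv2.resize(cv2.imread(f'pics/{n}.png')[y:y+140,205:303],None,fx=4,fy=4,interpolation=cv2.INTER_CUBIC)
    W.append(c)
cv2.imwrite('pics/mont3.png',np.hstack(W))
E
```

```text
clock: 6.4
position: [0.4116, -0.1181, 0.2078]
clock: 6.9
position: [0.41, -0.1244, 0.2078]
[ 0.41010895 -0.12427035  0.20778491]
```

View pics/mont3.png

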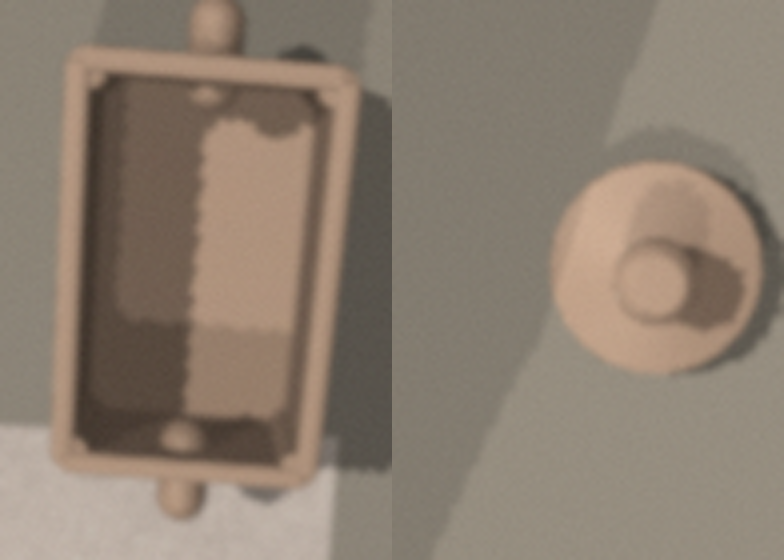

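```bash
python3 - <<'E'
from h import *
g=lambda X,Y,x=205,y=75:(x+X/4-.375,y+Y/4-.375)
P=np.array([ray('w_bb',g(*p),.06)[:2] for p in((68,46),(357,70),(311,487),(51,465))])
print(P.mean(0),np.linalg.norm(P-np.roll(P,-1,0),axis=1)); u=P[0]+P[1]-P[2]-P[3];v=P[0]+P[3]-P[1]-P[2]
print('long',np.degrees(np.arctan2(u[1],u[0])),'short',np.degrees(np.arctan2(v[1],v[0])))
L=[ray('w_bb',g(*p),.05)[:2] for p in((216,10),(181,505))];print('lug mid',(L[0]+L[1])/2,np.degrees(np.arctan2(*(L[0]-L[1])[::-1])))
Q=np.array([ray('w_jl',g(*p,190,75),.017)[:2] for p in((160,268),(372,268),(266,161),(266,376))]);print('jl',Q.mean(0),np.linalg.norm(Q[0]-Q[1]),np.linalg.norm(Q[2]-Q[3]),intool(Q.mean(0)))
E
```

```text
[ 0.36700184 -0.2888437 ] [0.07906033 0.12124532 0.07970817 0.12038472]
long 14.779351239446628 short 104.38528517262529
lug mid [ 0.36701645 -0.28911277] 15.059599456650101
jl [ 0.43702615 -0.11486042] 0.06934965678365652 0.07020558808957657 [28.5  0. ]
```

```bash
python3 -m crank '{"travel":[[2.7,1,-4.5],[2.7,1,-9],[2.7,1,-13],[2.7,1,-16.5],[2.7,1,-18]],"turn":[[0,0,0],[0,0,0],[0,0,0],[0,0,0],[0,0,0]],"gripper":[0,0,0,0,0]}'; python3 -m crank '{"travel":[[0,0,0],[0,0,0],[0,0,0],[0,0,0],[0,0,0]],"turn":[[0,0,0],[0,0,0],[0,0,0],[0,0,0],[0,0,0]],"gripper":[0.5,1,1,1,1]}' 60;  python3 -m crank '{"travel":[[0,0,0],[0,0,0],[0,0,0],[0,0,0],[0,0,0]],"turn":[[0,0,0],[0,0,0],[0,0,0],[0,0,0],[0,0,0]],"gripper":[1,1,1,1,1]}' 60
```

```text
clock: 7.45
position: [0.4358, -0.1138, 0.025]
tool_rot: [-3.14, 0.003, 0.339]
force: [0.2, 0.2, 0.2]
grip_width: 0.0855
finger_force: 0.0
clock: 7.95
position: [0.4377, -0.114, 0.0285]
tool_rot: [3.141, -0.001, 0.339]
force: [-0.7, -0.2, 0.0]
grip_width: 0.0122
finger_force: 0.0
clock: 8.45
position: [0.4372, -0.1139, 0.0278]
tool_rot: [-3.142, 0.0, 0.339]
force: [0.3, -0.2, -0.0]
grip_width: 0.0
finger_force: 0.0
```

```bash
python3 - <<'E'
from h import *
snap('wrist','w_j2');snap('side','s_j2');snap('top','t_j2')
a=cv2.imread('pics/w_j2.png')[60:360,56:456]
b=cv2.imread('pics/s_j2.png'); p=proj('s_j2',[.437,-.114,.03])[0].astype(int);print(p)
b=cv2.resize(b[p[1]-50:p[1]+25,p[0]-50:p[0]+50],(400,300),interpolation=2)
t=cv2.imread('pics/t_j2.png'); p=proj('t_j2',[.437,-.114,.03])[0].astype(int)
t=cv2.resize(t[p[1]-35:p[1]+40,p[0]-50:p[0]+50],(400,300),interpolation=2)
cv2.imwrite('pics/m4.png',np.vstack([np.hstack([a,b]),np.hstack([t,t*0])]))
E
```

```text
[278 190]
```

View pics/m4.png

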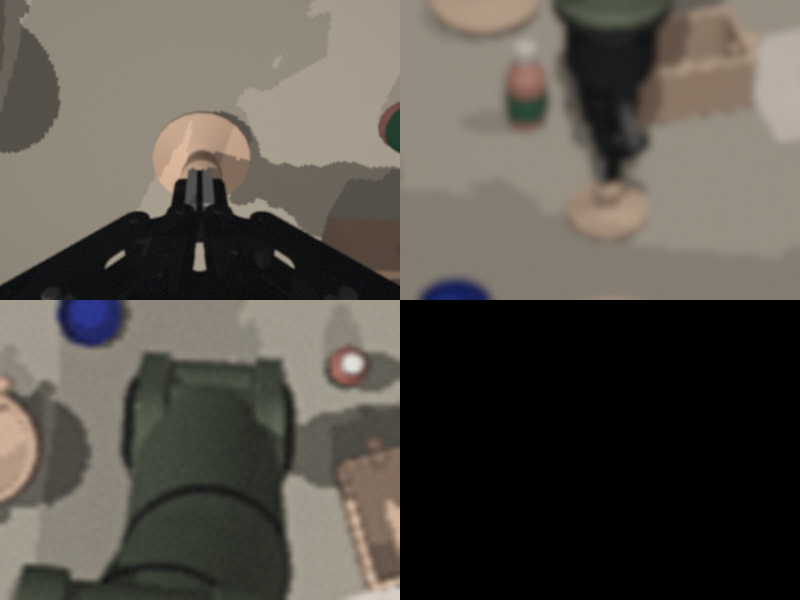

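```bash
python3 - <<'E'
from h import *
s=bot.observe();p=s['position'];print(p)
for n,o in(('w_j2',(56,60)),):
    for q in(p,p+[0,0,.02],[.437,-.1149,.05],[.437,-.1149,.017]): print(n,proj(n,q)[0]-o)
pr=proj('s_j2',[.437,-.114,.03])[0].astype(int)
for q in(p,[.437,-.1149,.05],[.437,-.1149,.017]): print('side',(proj('s_j2',q)[0]-pr+[50,50])*4+[400,0])
c=cv2.imread('pics/w_j2.png')[130:280,156:356]; cv2.imwrite('pics/c5.png',cv2.resize(c,None,fx=4,fy=4,interpolation=2))
E
```

```text
[ 0.43718314 -0.11393541  0.02775867]
w_j2 [200.67021384 165.57129252]
w_j2 [200.79512209 180.03490821]
w_j2 [202.2359215  182.60278514]
w_j2 [201.80750975 159.60038423]
side [603.29552034 202.06142561]
side [603.93390293 182.39084801]
side [603.273005   210.31209108]
```

View pics/c5.png

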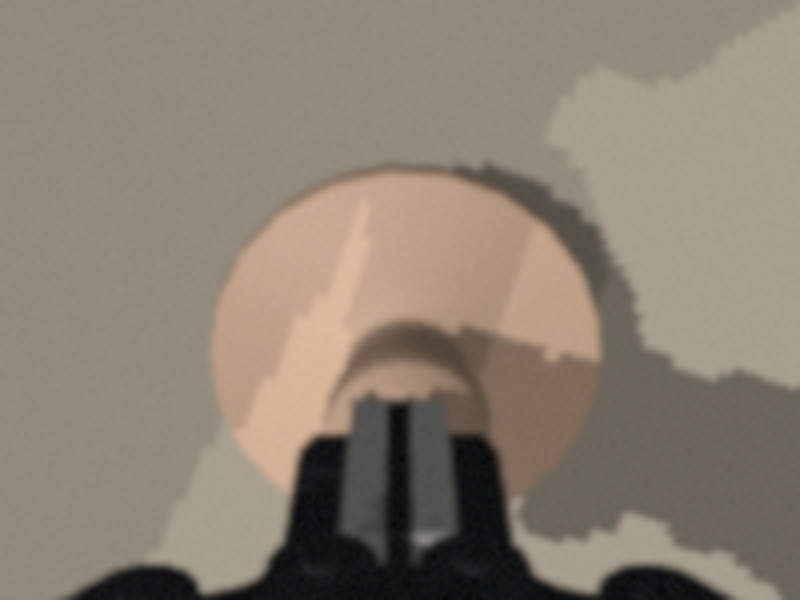

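The gripper shut at or above the knob, missing it. I'll lift and check where the shut tips really are relative to the reported TCP, using pixel code in the side view.

```bash
python3 -m crank '{"travel":[[0,0,3],[0,0,6],[0,0,9],[0,0,9],[0,0,9]],"turn":[[0,0,0],[0,0,0],[0,0,0],[0,0,0],[0,0,0]],"gripper":[1,1,1,1,1]}'|head -2; python3 - <<'E'
from h import *
snap('side','s_up');snap('wrist','w_up')
def txt(n,c,w,h):
    g=cv2.imread(f'pics/{n}.png').max(2); x,y=map(int,c)
    print(n,'x from',x-w,'y from',y-h)
    for r in range(y-h,y+h): print(r,''.join('#' if v<42 else '+' if v<75 else '.' for v in g[r,x-w:x+w]))
p=bot.observe()['position'];print(p)
for d in(0,.02): print(d,proj('s_up',p+[0,0,d])[0],proj('w_up',p+[0,0,d])[0])
txt('s_up',proj('s_up',p)[0],12,14)
print('before'); q=proj('s_j2',[.437,-.114,.028])[0];print(q);txt('s_j2',q,12,12)
try: print('jar lid from wrist',circ('w_up',proj('w_up',[.447,-.110,.017])[0]+[0,-10],.017))
except Exception as e: print(e)
E
```

```text
clock: 9.1
position: [0.4375, -0.114, 0.1182]
[ 0.43679623 -0.11383451  0.11715751]
0 [279.40220149 170.98453718] [256.44964106 225.58039209]
0.02 [279.51141654 166.40079288] [256.54811477 240.01217947]
s_up x from 267 y from 156
156 ..........+#########++..
157 ..........++#######++...
158 ..........+++####+++....
159 ..........+++###++......
160 ............+###++......
161 ............+###+.......
162 ............+###+.......
163 ............+###+.......
164 ............++#++.......
165 ............+++++.......
166 .............++.........
167 ........................
168 ........................
169 ........................
170 ........................
171 ........................
172 ........................
173 ........................
174 ........................
175 ........................
176 ........................
177 ........................
178 ........................
179 ........................
180 ........................
181 ........................
182 ........................
183 ........................
before
[278.87780232 190.45165613]
s_j2 x from 266 y from 178
178 ...........++######++...
179 ...........++#####++....
180 ............++###++.....
181 .............+###+......
182 .............+##++......
183 .............+##++......
184 .............++++.......
185 ........................
186 ........................
187 ........................
188 ........................
189 ........................
190 ........................
191 ........................
192 ........................
193 ........................
194 ........................
195 ........................
196 ........................
197 ........................
198 ........................
199 ........................
200 ........................
201 ........................
jar lid from wrist (array([ 0.4363, -0.1128,  0.0323]), np.float64(0.002144669115661767))
```

```bash
python3 - <<'E'
from h import *
a=cv2.imread('pics/s_up.png').astype(int);b=cv2.imread('pics/side0.png').astype(int);d=np.abs(a-b).max(2)
for r in range(156,178): print(r,' '.join('%3d'%v for v in d[r,272:292]))
c=cv2.imread('pics/w_up.png').max(2)
for r in range(200,250,2): print(r,' '.join('%3d'%v for v in c[r,236:278:2]))
E
```

```text
156  47  47  47  49  60  81 109 126 129 122 111 110 117 114 107  97  83  68  52  41
157  45  47  47  49  55  70  88 105 111 110 104 106 112 112 105  91  72  54  40  27
158  44  47  48  49  54  55  60  71  85  90  89  86  87  85  82  72  56  43  27  14
159  39  47  50  51  49  44  35  39  59  72  73  61  58  59  58  53  44  33  17   4
160  36  47  50  51  48  35  20  27  50  68  65  50  41  41  42  40  34  21   8   1
161  35  47  49  50  49  36  23  32  57  70  64  44  35  35  36  30  20   9   2   3
162  35  47  50  51  50  43  36  49  67  74  65  47  33  32  31  20  10   2   2   3
163  28  44  49  50  52  47  47  59  75  76  62  41  33  32  29  17   4   2   3   3
164  20  34  45  49  50  47  48  60  71  68  50  35  30  31  25  13   2   3   3   3
165   7  21  36  47  48  45  45  53  61  52  35  26  25  29  22   8   2   3   4   3
166   2   9  23  40  48  47  46  47  52  43  30  21  22  28  20   6   1   4   3   3
167   8   0  13  32  45  48  48  49  50  44  32  22  26  28  23   9   1   2   4   3
168  12   4   6  23  40  47  48  50  49  47  38  29  26  29  25  13   2   3   4   3
169  14 
[... 2247 characters left out ...]
 167 170 170 162 103  83  81  85  71  18  22  56  83  83  83  94 155 169 169 170 170
236 168 169 168 156  99  83  83  84  69  20  23  56  83  84  86  92 148 169 170 170 170
238 116 115 116 109  85  84  82  83  69  17  18  55  84  85  86  85 101 114 116 116 129
240  27  25  25  48  81  82  83  85  65  21  18  57  84  83  86  82  55  26  18  22  46
242  22  22  22  52  82  84  84  82  64  22  18  54  84  84  83  84  65  20  17  15  17
244  24  21  19  56  83  84  85  81  60  15  17  51  81  84  83  84  67  20  14  17  19
246  26  25  21  57  84  81  82  82  57  20  20  51  80  83  85  84  68  22  15  19  17
248  24  28  30  63  84  84  83  82  59  23  14  48  79  83  83  84  69  24  20  17  21
```

Both views agree: with the gripper shut, the real fingertips are about 20 mm above the reported TCP. So the fingers closed on nothing at the top of the knob. I'll grasp 20 mm lower and re-measure the lid first.

```bash
python3 -m crank '{"travel":[[0,0,3],[0,0,6],[0,0,6],[0,0,6],[0,0,6]],"turn":[[0,0,0],[0,0,0],[0,0,0],[0,0,0],[0,0,0]],"gripper":[0,0,0,0,0]}'|head -3; python3 - <<'E'
from h import *
from scipy.optimize import least_squares
snap('wrist','w_jl3'); g=proj('w_jl3',[.445,-.113,.017])[0];print(g)
P=np.array([ray('w_jl3',p,.017)[:2] for p in mask('w_jl3',g+[12,-8])]);print(len(P),np.ptp(P,axis=0))
f=least_squares(lambda q:np.hypot(*(P-q).T)-.034,P.mean(0),loss='soft_l1',f_scale=.0007);print(f.x,np.median(abs(f.fun)),intool(f.x))
s=bot.observe();print(s['position'],s['grip_width'])
E
```

```text
clock: 9.7
position: [0.4366, -0.1138, 0.1766]
tool_rot: [-3.141, 0.002, 0.339]
[257.97289694 162.22327176]
249 [0.06697479 0.06652187]
[ 0.43605982 -0.11241753] 0.002466879649592843 [-0.  -1.5]
[ 0.43658523 -0.11382897  0.1766538 ] 0.07880308035876263
```

```bash
python3 -m crank '{"travel":[[0,0,-4],[0,0,-8],[0,0,-12],[0,0,-15.5],[0,0,-16.9]],"turn":[[0,0,0],[0,0,0],[0,0,0],[0,0,0],[0,0,0]],"gripper":[0,0,0,0,0]}' 60|sed -n '2p;4p'; python3 -m crank '{"travel":[[0,0,0],[0,0,0],[0,0,0],[0,0,0],[0,0,0]],"turn":[[0,0,0],[0,0,0],[0,0,0],[0,0,0],[0,0,0]],"gripper":[0.5,1,1,1,1]}' 60|sed -n '2p;4,6p';  python3 -m crank '{"travel":[[0,0,0],[0,0,0],[0,0,0],[0,0,0],[0,0,0]],"turn":[[0,0,0],[0,0,0],[0,0,0],[0,0,0],[0,0,0]],"gripper":[1,1,1,1,1]}' 60
```

```text
position: [0.435, -0.1134, 0.0052]
force: [0.1, 0.6, -0.9]
position: [0.438, -0.1142, 0.0098]
force: [-0.2, -1.1, 9.9]
grip_width: 0.0229
finger_force: 58.3
clock: 11.25
position: [0.438, -0.1142, 0.0098]
tool_rot: [3.141, -0.002, 0.338]
force: [-1.3, -1.0, 10.1]
grip_width: 0.0225
finger_force: 58.3
```

```bash
python3 -m crank '{"travel":[[0,0,2],[0,0,5],[0,0,9],[0,0,13],[0,0,16]],"turn":[[0,0,0],[0,0,0],[0,0,0],[0,0,0],[0,0,0]],"gripper":[1,1,1,1,1]}' 60|sed -n '2p;4,6p'; python3 -m crank '{"travel":[[4,-0.5,0],[8.5,-1.2,0],[13,-2,0],[17.5,-2.7,0],[21,-3.2,0]],"turn":[[0,0,0],[0,0,0],[0,0,0],[0,0,0],[0,0,0]],"gripper":[1,1,1,1,1]}' |sed -n '2p;4,6p';  python3 -m crank '{"travel":[[1.6,-0.3,0],[1.6,-0.3,0],[1.6,-0.3,0],[1.6,-0.3,0],[1.6,-0.3,0]],"turn":[[0,0,0],[0,0,0],[0,0,0],[0,0,0],[0,0,0]],"gripper":[1,1,1,1,1]}'
cat >> h.py <<'E'
def hold(fn,zoff,r,seedoff=.02):
    from scipy.optimize import least_squares
    s=bot.observe();p=s['position'];y=s['tool_rot'][2];z=p[2]+zoff
    g=proj(fn,[*(p[:2]+seedoff*np.array([np.cos(y),np.sin(y)])),z])[0]
    P=np.array([ray(fn,q,z)[:2] for q in mask(fn,g)])
    u=(P-p[:2])@[np.cos(y),np.sin(y)]; P=P[u>.005]
    f=least_squares(lambda q:np.hypot(*(P-q[:2]).T)-q[2],[*p[:2],r],loss='soft_l1',f_scale=.0007)
    f2=least_squares(lambda q:np.hypot(*(P-q[:2]).T)-r+.001,p[:2],loss='soft_l1',f_scale=.0007)
    print('free',f.x,'fixed',f2.x,np.median(abs(f2.fun)),len(P),'pos',p,'tool',intool(f2.x));return f2.x
E
python3 - <<'E'
from h import *
snap('wrist','w_h1'); hold('w_h1',.007,.035)
E
```

```text
position: [0.4375, -0.114, 0.1717]
force: [0.3, 0.5, -0.5]
grip_width: 0.0226
finger_force: 59.4
position: [0.6493, -0.1463, 0.1693]
force: [-1.1, -1.0, -1.2]
grip_width: 0.0225
finger_force: 59.4
clock: 12.75
position: [0.6628, -0.1489, 0.1694]
tool_rot: [3.141, -0.0, 0.339]
force: [0.1, 0.5, -0.3]
grip_width: 0.0227
finger_force: 59.4
free [ 0.66214878 -0.14808266  0.03308474] fixed [ 0.66109717 -0.14848729] 0.0004585602348566578 176 pos [ 0.66283443 -0.14893102  0.16927547] tool [-1.5 -1. ]
```

```bash
python3 -m crank '{"travel":[[0.2,0,-2],[0.2,0,-4],[0.2,0,-6],[0.2,0,-7],[0.2,0,-7.6]],"turn":[[0,0,0],[0,0,0],[0,0,0],[0,0,0],[0,0,0]],"gripper":[1,1,1,1,1]}' 60|sed -n '2p;4,6p'; python3 -m crank '{"travel":[[0,0,-0.3],[0,0,-0.6],[0,0,-0.9],[0,0,-1.1],[0,0,-1.1]],"turn":[[0,0,0],[0,0,0],[0,0,0],[0,0,0],[0,0,0]],"gripper":[1,1,1,1,1]}' |sed -n '2p;4,6p'
```

```text
position: [0.6649, -0.1489, 0.0923]
force: [-1.1, -0.1, -0.9]
grip_width: 0.0229
finger_force: 59.4
position: [0.6659, -0.1491, 0.0829]
force: [-2.6, -0.1, 9.0]
grip_width: 0.0231
finger_force: 60.3
```

```bash
python3 -m crank '{"travel":[[0,0,0.1],[0,0,0.1],[0,0,0.1],[0,0,0.1],[0,0,0.1]],"turn":[[0,0,0],[0,0,0],[0,0,0],[0,0,0],[0,0,0]],"gripper":[0.9,0.6,0.3,0,0]}' |sed -n '2p;4,6p'; python3 -m crank '{"travel":[[0,0,3],[0,0,7],[0,0,12],[-2,-4,12],[-4,-8,12]],"turn":[[0,0,0],[0,0,0],[0,0,0],[0,0,0],[0,0,0]],"gripper":[0,0,0,0,0]}' |sed -n '2p;4,6p'; python3 -m crank '{"travel":[[-2,-4.5,0],[-4,-9,0],[-6,-13,0],[-7.5,-17,0],[-7.5,-18.8,0]],"turn":[[0,0,0],[0,0,0],[0,0,0],[0,0,0],[0,0,0]],"gripper":[0,0,0,0,0]}' |sed -n '2p;4,6p'
```

```text
position: [0.6652, -0.149, 0.0827]
force: [0.0, 0.6, -0.4]
grip_width: 0.0759
finger_force: 0.0
position: [0.6257, -0.229, 0.2044]
force: [1.4, -2.1, -0.9]
grip_width: 0.0855
finger_force: 0.0
position: [0.5469, -0.4218, 0.203]
force: [-0.6, 0.1, -0.5]
grip_width: 0.0853
finger_force: 0.0
```

```bash
python3 -m crank '{"travel":[[0.1,0,-4.5],[0.1,0,-9],[0.1,0,-13.5],[0.1,0,-17.5],[0.1,0,-19.4]],"turn":[[0,0,0],[0,0,0],[0,0,0],[0,0,0],[0,0,0]],"gripper":[0,0,0,0,0]}' |sed -n '2p;4,6p'; python3 -m crank '{"travel":[[0,0,0],[0,0,0],[0,0,0],[0,0,0],[0,0,0]],"turn":[[0,0,0],[0,0,0],[0,0,0],[0,0,0],[0,0,0]],"gripper":[0.5,1,1,1,1]}' 60|sed -n '2p;4,6p'; python3 -m crank '{"travel":[[0,0,0],[0,0,0],[0,0,0],[0,0,0],[0,0,0]],"turn":[[0,0,0],[0,0,0],[0,0,0],[0,0,0],[0,0,0]],"gripper":[1,1,1,1,1]}' 70|sed -n '2p;4,6p'
```

```text
position: [0.5497, -0.4158, 0.0052]
force: [0.1, 0.3, 0.2]
grip_width: 0.0854
finger_force: 0.0
position: [0.5521, -0.4176, 0.0109]
force: [-2.5, 1.4, 11.4]
grip_width: 0.0232
finger_force: 58.2
position: [0.5521, -0.4176, 0.0109]
force: [-3.6, 1.7, 13.9]
grip_width: 0.0225
finger_force: 68.0
```

```bash
python3 -m crank '{"travel":[[0,0,2],[0,0,5],[0,0,9],[0,0,14],[0,0,18]],"turn":[[0,0,0],[0,0,0],[0,0,0],[0,0,0],[0,0,0]],"gripper":[1,1,1,1,1]}' 70|sed -n '2p;4,6p'; python3 -m crank '{"travel":[[-0.7,3,0],[-1.7,7.5,0],[-2.7,12,0],[-3.7,16.5,0],[-4.7,21,0]],"turn":[[0,0,0],[0,0,0],[0,0,0],[0,0,0],[0,0,0]],"gripper":[1,1,1,1,1]}' |sed -n '2p;4,6p';  python3 -m crank '{"travel":[[-1,4.5,0],[-2,9,0],[-3,13.5,0],[-4,18,0],[-5,22.5,0]],"turn":[[0,0,0],[0,0,0],[0,0,0],[0,0,0],[0,0,0]],"gripper":[1,1,1,1,1]}'|sed -n '2p;4,6p';python3 -m crank '{"travel":[[-1,4,0],[-1.9,8,0],[-1.9,8,0],[-1.9,8,0],[-1.9,8,0]],"turn":[[0,0,0],[0,0,0],[0,0,0],[0,0,0],[0,0,0]],"gripper":[1,1,1,1,1]}'|sed -n '2p;4,6p'
python3 - <<'E'
from h import *
snap('wrist','w_h2'); hold('w_h2',.006,.054)
E
```

```text
position: [0.5515, -0.4171, 0.1925]
force: [0.7, -1.1, -1.3]
grip_width: 0.0225
finger_force: 69.4
position: [0.5036, -0.2053, 0.1897]
force: [0.8, -0.7, -1.0]
grip_width: 0.0226
finger_force: 69.4
position: [0.4537, 0.0197, 0.1897]
force: [2.0, 0.5, -2.7]
grip_width: 0.0226
finger_force: 69.4
position: [0.4355, 0.0973, 0.1892]
force: [0.6, -0.5, -1.6]
grip_width: 0.0226
finger_force: 69.4
free [0.45439332 0.10601226 0.04237628] fixed [0.43863323 0.10124856] 0.0037819595867261907 283 pos [0.4355263  0.09711789 0.1890589 ] tool [ 4.3 -2.9]
```

```bash
python3 -m crank '{"travel":[[0.2,0,-3],[0.2,0,-6.5],[0.2,0,-9],[0.2,0,-10.4],[0.2,0,-11]],"turn":[[0,0,0],[0,0,0],[0,0,0],[0,0,0],[0,0,0]],"gripper":[1,1,1,1,1]}' 70|sed -n '2p;4,6p'; python3 -m crank '{"travel":[[0,0,-0.3],[0,0,-0.6],[0,0,-0.9],[0,0,-1.1],[0,0,-1.1]],"turn":[[0,0,0],[0,0,0],[0,0,0],[0,0,0],[0,0,0]],"gripper":[1,1,1,1,1]}' |sed -n '2p;4,6p'
```

```text
position: [0.4368, 0.097, 0.0776]
force: [-0.2, 0.2, -1.6]
grip_width: 0.0224
finger_force: 69.4
position: [0.4377, 0.0981, 0.0687]
force: [-4.7, -1.4, 19.2]
grip_width: 0.0224
finger_force: 71.4
```

```bash
python3 -m crank '{"travel":[[0,0,0.1],[0,0,0.1],[0,0,0.1],[0,0,0.1],[0,0,0.1]],"turn":[[0,0,0],[0,0,0],[0,0,0],[0,0,0],[0,0,0]],"gripper":[0.9,0.6,0.3,0,0]}' |sed -n '2p;4,6p'; python3 -m crank '{"travel":[[0,0,3],[0,0,7],[0,0,12],[1,4,14],[2,8,14]],"turn":[[0,0,0],[0,0,0],[0,0,0],[0,0,0],[0,0,0]],"gripper":[0,0,0,0,0]}' |sed -n '2p;4,6p'; python3 -m crank '{"travel":[[1,4.5,0],[2,9,0],[3,13.5,0],[4,18,0],[5,22.5,0]],"turn":[[0,0,0],[0,0,0],[0,0,0],[0,0,0],[0,0,0]],"gripper":[0,0,0,0,0]}' |sed -n '2p;4,6p';python3 -m crank '{"travel":[[0.9,2.5,0],[0.9,2.5,0],[0.9,2.5,0],[0.9,2.5,0],[0.9,2.5,0]],"turn":[[0,0,0],[0,0,0],[0,0,0],[0,0,0],[0,0,0]],"gripper":[0,0,0,0,0]}' |sed -n '2p;4,6p'
python3 - <<'E'
from h import *
snap('wrist','w_cl'); 
for dx in((.03,.0),(-.03,0),(.03,.02),(0,.035)):
  try: print(rect('w_cl',proj('w_cl',[.544+dx[0],.437+dx[1],.018])[0],.017,.092,.092,(.544,.437),22)); break
  except Exception as e: print(e)
print(bot.observe()['qpos'],bot.observe()['position'])
c=cv2.imread('pics/w_cl.png')[60:240,136:376]; cv2.imwrite('pics/c6.png',cv2.resize(c,None,fx=3,fy=3,interpolation=2))
E
```

```text
position: [0.4372, 0.0981, 0.0687]
force: [-1.1, 0.3, -0.0]
grip_width: 0.0761
finger_force: 0.0
position: [0.4591, 0.179, 0.2123]
force: [0.9, 0.3, 0.5]
grip_width: 0.0856
finger_force: 0.0
position: [0.5073, 0.4048, 0.2086]
force: [0.3, -0.5, -0.2]
grip_width: 0.0855
finger_force: 0.0
position: [0.5165, 0.427, 0.2091]
force: [0.5, -0.4, -0.3]
grip_width: 0.085
finger_force: 0.0
(array([0.5423, 0.4389]), np.float64(20.5), 'grow', np.float64(-0.002), 'med', np.float64(0.0003))
[-0.64065813  0.60096486 -0.22200428  1.45926517  0.14072528  1.0967214
 -2.12230268] [0.51647198 0.42716426 0.20918838]
```

View pics/c6.png

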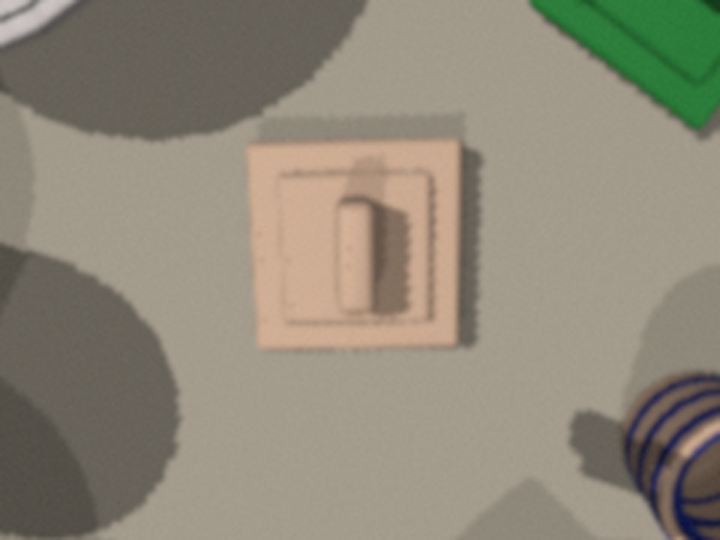

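The crop shows the pink caddy lid at (355,245) with its bar along the tool x axis. The green lid is off at (640,60). Grasping the pink one.

```bash
python3 -m crank '{"travel":[[2.6,1.1,-4],[2.6,1.1,-8.5],[2.6,1.1,-13],[2.6,1.1,-17.5],[2.6,1.1,-19.8]],"turn":[[0,0,1],[0,0,1],[0,0,1],[0,0,1],[0,0,1]],"gripper":[0,0,0,0,0]}' |sed -n '2p;4,6p'; python3 -m crank '{"travel":[[0,0,0],[0,0,0],[0,0,0],[0,0,0],[0,0,0]],"turn":[[0,0,0],[0,0,0],[0,0,0],[0,0,0],[0,0,0]],"gripper":[0.5,1,1,1,1]}' 70|sed -n '2p;4,6p'; python3 -m crank '{"travel":[[0,0,0],[0,0,0],[0,0,0],[0,0,0],[0,0,0]],"turn":[[0,0,0],[0,0,0],[0,0,0],[0,0,0],[0,0,0]],"gripper":[1,1,1,1,1]}' 70|sed -n '2,6p'
```

```text
position: [0.541, 0.4372, 0.0071]
force: [0.3, 0.6, 0.5]
grip_width: 0.0854
finger_force: 0.0
position: [0.5429, 0.4395, 0.0124]
force: [-2.4, -1.9, 13.9]
grip_width: 0.0143
finger_force: 68.9
position: [0.5428, 0.4396, 0.0124]
tool_rot: [-3.141, -0.002, 0.356]
force: [-2.2, -1.4, 11.5]
grip_width: 0.0139
finger_force: 68.5
```

```bash
python3 -m crank '{"travel":[[0,0,2],[0,0,5],[0,0,9],[0,0,14],[0,0,18.5]],"turn":[[0,0,0],[0,0,0],[0,0,0],[0,0,0],[0,0,0]],"gripper":[1,1,1,1,1]}' 70|sed -n '2,6p'; python3 -m crank '{"travel":[[-3,-2.3,0],[-6,-4.6,0],[-9,-6.9,0],[-12,-9.2,0],[-15,-11.4,0]],"turn":[[0,0,7],[0,0,14],[0,0,21],[0,0,28],[0,0,35]],"gripper":[1,1,1,1,1]}' |sed -n '2,6p';  python3 -m crank '{"travel":[[-2,-1.5,0],[-3.9,-3,0],[-3.9,-3,0],[-3.9,-3,0],[-3.9,-3,0]],"turn":[[0,0,5],[0,0,8.9],[0,0,8.9],[0,0,8.9],[0,0,8.9]],"gripper":[1,1,1,1,1]}'|sed -n '2,6p'
```

```text
position: [0.5421, 0.439, 0.1986]
tool_rot: [-3.141, -0.001, 0.356]
force: [-0.2, 0.1, -0.5]
grip_width: 0.014
finger_force: 68.9
position: [0.3911, 0.3239, 0.1963]
tool_rot: [3.141, -0.001, 0.972]
force: [0.4, 0.8, -1.2]
grip_width: 0.0141
finger_force: 69.0
position: [0.3538, 0.2955, 0.1961]
tool_rot: [3.141, -0.001, 1.122]
force: [0.3, 0.2, -1.5]
grip_width: 0.0145
finger_force: 69.0
```

```bash
python3 -m crank '{"travel":[[0,0,-3],[0,0,-6],[0,0,-8.5],[0,0,-10],[0,0,-10.5]],"turn":[[0,0,0],[0,0,0],[0,0,0],[0,0,0],[0,0,0]],"gripper":[1,1,1,1,1]}' 70|sed -n '2p;4,6p'; python3 -m crank '{"travel":[[0,0,-0.3],[0,0,-0.6],[0,0,-0.9],[0,0,-1.2],[0,0,-1.3]],"turn":[[0,0,0],[0,0,0],[0,0,0],[0,0,0],[0,0,0]],"gripper":[1,1,1,1,1]}' |sed -n '2,6p'
```

```text
position: [0.3529, 0.2951, 0.0893]
force: [0.1, 0.2, -1.6]
grip_width: 0.0141
finger_force: 69.0
position: [0.3535, 0.2952, 0.0784]
tool_rot: [3.141, -0.001, 1.122]
force: [-6.4, -6.5, 37.9]
grip_width: 0.014
finger_force: 74.2
```

```bash
python3 -m crank '{"travel":[[0,0,0.2],[0,0,0.2],[0,0,0.2],[0,0,0.2],[0,0,0.2]],"turn":[[0,0,0],[0,0,0],[0,0,0],[0,0,0],[0,0,0]],"gripper":[0.9,0.6,0.3,0,0]}' |sed -n '2p;4,6p'; python3 -m crank '{"travel":[[0,0,3],[0,0,7],[0,0,11.5],[0,0,13.5],[3,-1.5,13.5]],"turn":[[0,0,0],[0,0,0],[0,0,7],[0,0,14],[0,0,21]],"gripper":[0,0,0,0,0]}' |sed -n '2p;4,6p'; python3 -m crank '{"travel":[[4,-2,0],[8,-4,0],[12,-6,0],[16,-8,0],[20,-10,0]],"turn":[[0,0,8],[0,0,16],[0,0,24],[0,0,32],[0,0,40]],"gripper":[0,0,0,0,0]}' |sed -n '2p;4,6p';python3 -m crank '{"travel":[[4,-2,0],[8,-4,0],[11.5,-5.3,0],[11.5,-5.3,0],[11.5,-5.3,0]],"turn":[[0,0,8],[0,0,16],[0,0,23],[0,0,23],[0,0,23]],"gripper":[0,0,0,0,0]}' |sed -n '2,6p'
python3 - <<'E'
from h import *
snap('wrist','w_bl'); 
for dx in((.0,-.03),(-.03,0),(.03,.02),(0,.03)):
  try: print(rect('w_bl',proj('w_bl',[.673+dx[0],.143+dx[1],.018])[0],.017,.124,.082,(.673,.143),-31.6)); break
  except Exception as e: print(e)
print(bot.observe()['qpos'],bot.observe()['position'])
E
```

```text
position: [0.3532, 0.295, 0.0798]
force: [-0.3, 0.1, 0.7]
grip_width: 0.0716
finger_force: 0.0
position: [0.3823, 0.2827, 0.2181]
force: [0.2, 0.5, -1.3]
grip_width: 0.0853
finger_force: 0.0
position: [0.5847, 0.1788, 0.2147]
force: [0.3, -0.0, 1.0]
grip_width: 0.0852
finger_force: 0.0
position: [0.6981, 0.1269, 0.2138]
tool_rot: [-3.141, -0.002, 2.587]
force: [-1.1, -0.0, -0.4]
grip_width: 0.085
finger_force: 0.0
(array([0.6717, 0.1492]), np.float64(-31.5), 'grow', np.float64(-0.0021), 'med', np.float64(0.0002))
[ 0.0928196   0.72461257 -0.64068859  1.3144148   0.43127184  1.24137659
  0.4527208 ] [0.69758945 0.127591   0.21433017]
```

```bash
python3 - <<'E'
from h import *
for fn,z in(('side0',.017),('top0',.017)):
  for nm,c,a,b,th in(('bl',(.672,.145),.124,.082,-31.5),('cl',(.5425,.437),.092,.092,21)):
   for o in((0,-.03),(-.03,0),(.03,.01),(0,.03)):
    try:
     r=rect(fn,proj(fn,[c[0]+o[0],c[1]+o[1],.018])[0],z,a,b,c,th);print(fn,nm,r);break
    except Exception: pass
for n,sd in(('jl',(.437,-.1149)),('casl',(.5506,-.4172))):
  for fn in('top0','side0'):
   for o in((0.02,0),(-.02,0),(0,.02),(0,-.02)):
    try: print(fn,n,circ(fn,proj(fn,[sd[0]+o[0],sd[1]+o[1],.018])[0],.017));break
    except Exception: pass
E
```

```text
top0 bl (array([0.6685, 0.1607]), np.float64(-34.1), 'grow', np.float64(-0.0029), 'med', np.float64(0.0033))
top0 cl (array([0.5422, 0.439 ]), np.float64(20.8), 'grow', np.float64(-0.0086), 'med', np.float64(0.0044))
top0 jl (array([ 0.4453, -0.1003,  0.014 ]), np.float64(0.003999649076131069))
top0 casl (array([ 0.5671, -0.4221,  0.0306]), np.float64(0.005614952608936647))
```

```bash
python3 -m crank '{"travel":[[-3,-4,0],[-6,-8,0],[-9,-12,0],[-12,-16,0],[-15,-20,0]],"turn":[[0,0,5],[0,0,10],[0,0,15],[0,0,20],[0,0,25]],"gripper":[0,0,0,0,0]}' |sed -n '2p'; python3 -m crank '{"travel":[[-3,-4,0],[-6,-8,0],[-9,-12,0],[-12,-16,0],[-15.2,-20.8,0]],"turn":[[0,0,5],[0,0,10],[0,0,15],[0,0,20],[0,0,21.6]],"gripper":[0,0,0,0,0]}' |sed -n '2p'; python3 -m crank '{"travel":[[0,0,0],[0,0,0],[0,0,0],[0,0,0],[0,0,0]],"turn":[[0,0,0],[0,0,0],[0,0,0],[0,0,0],[0,0,0]],"gripper":[0,0,0,0,0]}' |sed -n '1,4p'
python3 - <<'E'
from h import *
snap('wrist','w_bb2'); print(bot.observe()['qpos'],bot.observe()['position'])
q=proj('w_bb2',[.367,-.289,.06])[0];print(q); x,y=int(q[0])-65,int(q[1])-70
print(x,y)
c=cv2.imread('pics/w_bb2.png')[max(y,0):y+140,x:x+130]; cv2.imwrite('pics/c7.png',cv2.resize(c,None,fx=4,fy=4,interpolation=2))
E
```

```text
position: [0.5461, -0.0735, 0.2151]
position: [0.3985, -0.275, 0.2152]
clock: 29.45
position: [0.4011, -0.2735, 0.2149]
tool_rot: [-3.141, 0.0, -2.879]
force: [0.3, -0.2, -1.5]
[ 1.17827606  0.4087445  -0.90215873  1.91701495  0.38058704  0.99659735
  1.93695327] [ 0.40098957 -0.27367115  0.21481115]
[248.97401225 140.04795951]
183 70
```

View pics/c7.png

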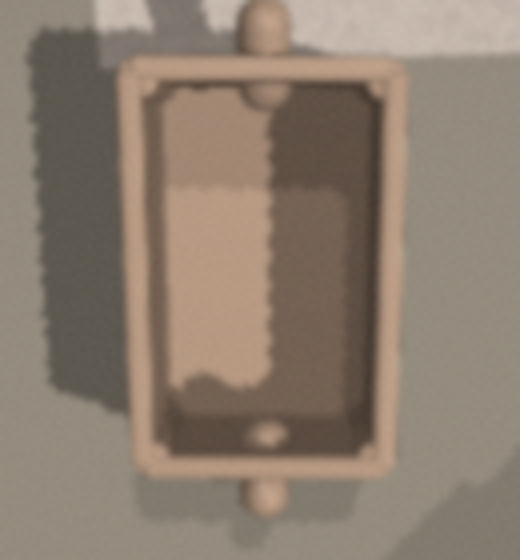

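```bash
python3 - <<'E'
from h import *
g=lambda X,Y,x=183,y=70:(x+X/4-.375,y+Y/4-.375)
P=np.array([ray('w_bb2',g(*p),.06)[:2] for p in((120,60),(407,60),(394,476),(136,476))])
print(P.mean(0),np.linalg.norm(P-np.roll(P,-1,0),axis=1)); u=P[0]+P[1]-P[2]-P[3];v=P[0]+P[3]-P[1]-P[2]
print('long',np.degrees(np.arctan2(u[1],u[0])),'short',np.degrees(np.arctan2(v[1],v[0])))
e2=P.mean(0);e1=np.array([.3670,-.2888])
M=lambda t:np.array([[np.cos(t),np.sin(t)],[np.sin(t),-np.cos(t)]])
y1,y2=.3365,-2.879
b=np.linalg.solve(M(y2)-M(y1),e2-e1);print('bias tool mm',b*1e3,'true pot',e1-M(y1)@b)
bl=np.array([.6717,.1492]);print('true lid',bl-M(2.587)@b)
E
```

```text
[ 0.36637262 -0.28952219] [0.07967254 0.12133775 0.08011135 0.121369  ]
long -165.16858529162178 short -75.00566375756257
bias tool mm [ 0.40655385 -0.25262399] true pot [ 0.36669966 -0.28917269]
true lid [0.67217865 0.14920067]
```

```bash
python3 -m crank '{"travel":[[2.6,4,0],[5.2,8,0],[7.8,12,0],[10.4,16,0],[13,20,0]],"turn":[[0,0,-5],[0,0,-10],[0,0,-15],[0,0,-20],[0,0,-25]],"gripper":[0,0,0,0,0]}' |sed -n '2p'; python3 -m crank '{"travel":[[2.6,4,0],[5.2,8,0],[7.8,12,0],[10.4,16,0],[13,20,0]],"turn":[[0,0,-5],[0,0,-10],[0,0,-15],[0,0,-20],[0,0,-21.5]],"gripper":[0,0,0,0,0]}' |sed -n '2p';  python3 -m crank '{"travel":[[1.1,2.3,-1],[1.1,2.3,-5],[1.1,2.3,-9],[1.1,2.3,-9],[1.1,2.3,-9]],"turn":[[0,0,0],[0,0,0],[0,0,0],[0,0,0],[0,0,0]],"gripper":[0,0,0,0,0]}' |sed -n '1,4p'
```

```text
position: [0.5313, -0.0723, 0.2148]
position: [0.6611, 0.128, 0.2146]
clock: 31.0
position: [0.6715, 0.149, 0.1255]
tool_rot: [-3.142, -0.001, 2.591]
force: [-0.1, -0.4, 1.1]
```

```bash
python3 -m crank '{"travel":[[0,0,-4],[0,0,-8],[0,0,-11],[0,0,-11.4],[0,0,-11.4]],"turn":[[0,0,0],[0,0,0],[0,0,0],[0,0,0],[0,0,0]],"gripper":[0,0,0,0,0]}' |sed -n '2,4p'; python3 -m crank '{"travel":[[0,0,0],[0,0,0],[0,0,0],[0,0,0],[0,0,0]],"turn":[[0,0,0],[0,0,0],[0,0,0],[0,0,0],[0,0,0]],"gripper":[0.5,1,1,1,1]}' 70|sed -n '2,6p'; python3 -m crank '{"travel":[[0,0,0],[0,0,0],[0,0,0],[0,0,0],[0,0,0]],"turn":[[0,0,0],[0,0,0],[0,0,0],[0,0,0],[0,0,0]],"gripper":[1,1,1,1,1]}' 70|sed -n '2,6p'
```

```text
position: [0.6725, 0.1489, 0.0128]
tool_rot: [3.14, 0.001, 2.59]
force: [0.7, -0.1, 0.2]
position: [0.6718, 0.1485, 0.0113]
tool_rot: [3.141, 0.0, 2.59]
force: [-3.4, -1.4, 9.9]
grip_width: 0.0142
finger_force: 68.8
position: [0.6718, 0.1485, 0.0114]
tool_rot: [3.141, 0.0, 2.59]
force: [-1.1, -1.4, 7.4]
grip_width: 0.0143
finger_force: 68.5
```

```bash
python3 -m crank '{"travel":[[0,0,2],[0,0,5],[0,0,9],[0,0,14],[0,0,18]],"turn":[[0,0,0],[0,0,0],[0,0,0],[0,0,0],[0,0,0]],"gripper":[1,1,1,1,1]}' 70|sed -n '2p;5,6p'; python3 -m crank '{"travel":[[-2,-3,0],[-4.5,-6.5,0],[-7.2,-10.3,0],[-9.9,-14.2,0],[-12.6,-18.1,0]],"turn":[[0,0,4],[0,0,8],[0,0,12],[0,0,16],[0,0,20]],"gripper":[1,1,1,1,1]}' |sed -n '2p;5,6p'; python3 -m crank '{"travel":[[-2.7,-3.9,0],[-5.4,-7.8,0],[-8.1,-11.7,0],[-10.8,-15.6,0],[-13.5,-19.4,0]],"turn":[[0,0,5],[0,0,10],[0,0,15],[0,0,20],[0,0,25]],"gripper":[1,1,1,1,1]}' |sed -n '2p;5,6p';python3 -m crank '{"travel":[[-2,-3,0],[-4.4,-6.3,0],[-4.4,-6.3,0],[-4.4,-6.3,0],[-4.4,-6.3,0]],"turn":[[0,0,1.4],[0,0,1.4],[0,0,1.4],[0,0,1.4],[0,0,1.4]],"gripper":[1,1,1,1,1]}' |sed -n '1,6p'
```

```text
position: [0.6714, 0.1488, 0.1948]
grip_width: 0.0138
finger_force: 69.2
position: [0.544, -0.0338, 0.1918]
grip_width: 0.0138
finger_force: 69.2
position: [0.409, -0.228, 0.1918]
grip_width: 0.0142
finger_force: 69.2
clock: 34.5
position: [0.3671, -0.2888, 0.1914]
tool_rot: [-3.141, 0.0, -2.882]
force: [-0.3, -0.3, -3.0]
grip_width: 0.0141
finger_force: 69.3
```

```bash
python3 -m crank '{"travel":[[0,0,-3.5],[0,0,-7],[0,0,-10],[0,0,-11.5],[0,0,-12]],"turn":[[0,0,0],[0,0,0],[0,0,0],[0,0,0],[0,0,0]],"gripper":[1,1,1,1,1]}' 70|sed -n '2p;4,6p'; python3 -m crank '{"travel":[[0,0,-0.3],[0,0,-0.6],[0,0,-0.9],[0,0,-1.2],[0,0,-1.3]],"turn":[[0,0,0],[0,0,0],[0,0,0],[0,0,0],[0,0,0]],"gripper":[1,1,1,1,1]}' |sed -n '2,6p'
```

```text
position: [0.3669, -0.288, 0.0697]
force: [0.2, -0.2, -1.9]
grip_width: 0.0141
finger_force: 69.2
position: [0.3668, -0.29, 0.0592]
tool_rot: [-3.139, -0.0, -2.883]
force: [-16.3, 8.4, 67.5]
grip_width: 0.014
finger_force: 78.5
```

```bash
python3 -m crank '{"travel":[[0,0,0.2],[0,0,0.2],[0,0,0.2],[0,0,0.2],[0,0,0.2]],"turn":[[0,0,0],[0,0,0],[0,0,0],[0,0,0],[0,0,0]],"gripper":[1,0.7,0.4,0,0]}' |sed -n '2p;4,6p'; python3 -m crank '{"travel":[[0,0,3],[0,0,7],[0,0,12],[-3,-4,15],[-6,-8,15]],"turn":[[0,0,0],[0,0,0],[0,0,0],[0,0,0],[0,0,0]],"gripper":[0,0,0,0,0]}' |sed -n '2p;4,6p'; python3 -m crank '{"travel":[[-3,-4,0],[-6,-8,0],[-9,-12,0],[-9,-16,0],[-9,-18,0]],"turn":[[0,0,0],[0,0,0],[0,0,0],[0,0,0],[0,0,0]],"gripper":[0,0,0,0,0]}' |sed -n '2p;4,6p'
python3 - <<'E'
from h import *
snap('side','s_end');snap('top','t_end')
a=cv2.resize(cv2.imread('pics/t_end.png')[125:260,115:355],(800,450),interpolation=2);cv2.imwrite('pics/t_endc.png',a)
a=cv2.resize(cv2.imread('pics/s_end.png')[130:320,190:340],(600,760),interpolation=2);cv2.imwrite('pics/s_endc.png',cv2.resize(a,(470,595)))
E
```

```text
position: [0.3665, -0.2895, 0.0597]
force: [-0.6, 0.1, -0.2]
grip_width: 0.0682
finger_force: 0.0
position: [0.312, -0.3647, 0.2126]
force: [0.7, -0.7, -0.7]
grip_width: 0.0854
finger_force: 0.0
position: [0.2188, -0.5467, 0.2087]
force: [-0.5, 0.6, -0.4]
grip_width: 0.0854
finger_force: 0.0
```

View pics/t_endc.png

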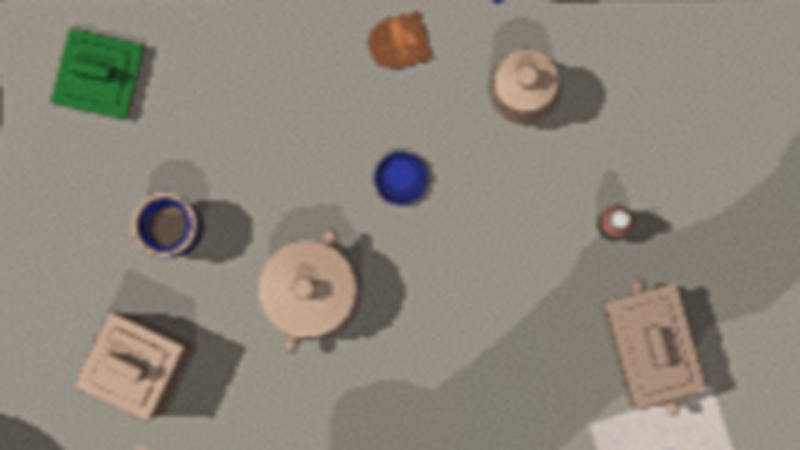

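View pics/s_endc.png

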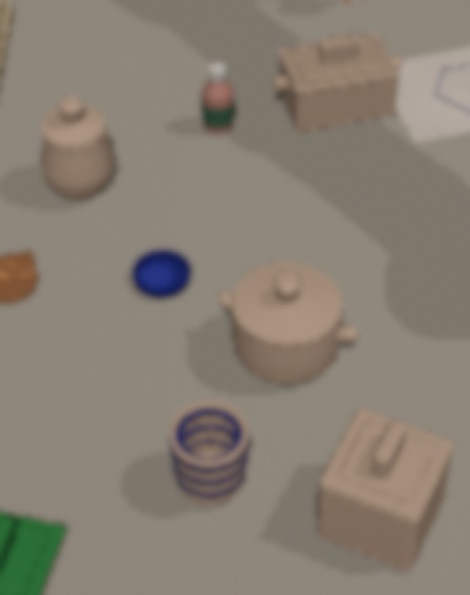

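The end views show all four lids seated level and square on their pots: jar (525,82), casserole (307,290), caddy (133,365) and butter box (655,345) in the top crop. The beaker at (168,225) looks untouched, and the arm is clear of everything. Handing in.

```bash
python3 -c "
from workcell import bot
print(bot.job_done())"
```

```text
the job is handed in; nothing more can be done
None
```

I put all four lids on their own pots and handed the job in after about 36 s of the 118 s allowed; the final pictures show them seated level and square, with the beaker untouched, but no verdict came back.

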